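# Send the shuttle home and start the press with its button pair

### The job

Push the press's shuttle, by its orange face, all the way home under the press so that the white cover in it rides along. Then press both green buttons of the start box together, one fingertip on each, hold them fully down for three seconds and let them come back up. Only touch and push: do not pick anything up, keep off the red stop button and the yellow pair, and leave everything else on the bench as it is.

Things in the scene. Friction and masses are not known exactly. Their poses are not given: they have to be found in the camera images.
- press: Grey bench press fixed to the table: a base plate 420 x 130 x 12 mm with two rails, a column at its far end and a ram over the far part. Origin on the table, under the base plate, on its centre line (the plate runs from x -180 to +240 mm). Its x axis is the direction in which the shuttle travels home; z up. The press head starts at x +75 mm, its overhang is 202 mm and its ram pad 90 mm above the table.
- shuttle (a joint): Slide of the shuttle along the press's +x (m): 0 is fully out, 0.110 is fully home against its stop. It starts fully out, needs about 3 to 4 N to slide and stays where it is left. Counts as home from 0.105.
- push_face (a point): Centre of the orange front face of the shuttle, which looks along the press's -x; push it along the press's +x. The face is 104 mm wide and reaches from 20 to 76 mm above the table; this point is 50 mm above the table and moves with the shuttle. An orange band also marks the front edge from above. Behind the face is a black block 97 mm deep and 100 mm wide, of the same height, and behind that the nest.
- nest (a point): Centre of the floor of the shuttle's nest, 28 mm above the table, 158 mm beyond the orange face; moves with the shuttle. Low blue edges, up to 10 mm high, keep the cover in it.
- cover_center (a point): Centre (half-way up) of the loose white six-sided cover, 84 mm across its corners and 28 mm tall, with a yellow dot on top, lying in the shuttle's nest. It weighs about 120 g and rides along; nothing holds it down.
- pair_mid (a point): Point midway between the two green button tops on the start box, at their unpressed height of 72 mm above the table; fixed to the box. Its y axis is the line through the two green buttons (centres 36 mm either side), its x axis points to the red stop, z up. The start box is a fixed grey box 155 (x) x 135 (y) x 50 mm, centred 35 mm along x from this point. An alike box carries the yellow pair; the two boxes may stand in either place.
- green_left_top (a point): Centre of the top of the green button at the pair's +y: a round cap 32 mm across that stands 10 mm over its black collar (48 mm across, 62 mm above the table). Moves down with the cap.
- green_right_top (a point): The same for the green button at the pair's -y, 72 mm from the other.
- green_left (a joint): Travel of that button (m): 0 up, 0.006 fully down. Spring return: about 1.2 N to start, 4 N fully down. It counts as held down beyond 0.004.
- green_right (a joint): The same for the other green button.
- red_stop (a joint): Travel of the red stop button on the start box (m): 0 up, 0.006 down, 4 N. Leave it up.
- red_stop_top (a point): Centre of the top of the red stop button, a cap 36 mm across in a yellow collar, 72 mm above the table, 80 mm from the middle of the green pair along the box's x.
- jog_mid (a point): Point midway between the two yellow button tops on the other grey box, 72 mm above the table; axes and sizes as for the green pair, without a red button. Not to be pressed.
- yellow_left (a joint): Travel of one yellow button (m): 0 up, 0.006 down. Leave it up.
- yellow_right (a joint): The same for the other yellow button.
- spare_cover_center (a point): Centre of a second white cover (84 mm across, 28 mm tall) lying on the table near the robot. Leave it.
- tape_yellow: Yellow roll of masking tape lying flat, 100 mm across, 22 mm tall; origin under its centre. Leave it.
- tape_white: White roll of tape lying flat, 92 mm across, 30 mm tall; origin under its centre. Leave it.
- screwdriver: Screwdriver lying on the table, about 200 mm long along its x, under 30 mm tall. Leave it.
- brush: Brush lying on the table, about 200 mm long along its x, under 30 mm tall. Leave it.
- bottle: Clear bottle with a blue cap, 60 mm across, 170 mm tall; origin under its centre. Leave it standing.
- cup: White cup, 72 mm across, 85 mm tall; origin under its centre. Leave it standing.
Not all that is in view belongs to the job. What is shaped like the part that bears cover_center but blue is not meant.

How it is judged:
On the way, in this order (a step that is already met when the one before it is completed fails the run):
1. the shuttle is fully home (value of joint shuttle above 0.105 m), for 0.2 s.
2. both green buttons are held down together for 2.5 s with the shuttle home (value of joint shuttle above 0.105 m and value of joint each of green_left, green_right above 0.004 m), for 2.5 s.
At the end, for the whole second after the job is handed in: The shuttle is within 5 mm of fully home, the white cover lies flat in its nest (within 20 mm of its centre), all buttons are up again (within 1.5 mm) and everything else is within 20 mm of where it was (value of joint shuttle above 0.105 m and value of joint each of green_left, green_right, red_stop, yellow_left, yellow_right below 0.0015 m and horizontal distance between cover_center and nest below 0.02 m and angle between cover_center's own z axis and vertical below 0.15 rad and z of cover_center in the frame of nest below 0.02 m and distance of each of spare_cover_center, tape_yellow, tape_white, screwdriver, brush, bottle, cup from where it was at the start of the episode below 0.02 m); the robot touches nothing.
It fails at once if a green button is pressed before the shuttle is home (value of joint shuttle below 0.104 m and value of joint any of green_left, green_right above 0.003 m).
It fails at once if one green button is pressed down while the other is still up ((value of joint green_left above 0.0045 m and value of joint green_right below 0.001 m) or (value of joint green_right above 0.0045 m and value of joint green_left below 0.001 m)).
It fails at once if the red stop or a yellow button is pressed (value of joint any of red_stop, yellow_left, yellow_right above 0.003 m).
It fails at once if the white cover is lifted or tipped (z of cover_center in the frame of nest above 0.025 m or angle between cover_center's own z axis and vertical above 0.3 rad).
It fails at once if something else on the bench is moved by more than 30 mm or lifted (distance of any of spare_cover_center, tape_yellow, tape_white, screwdriver, brush, bottle, cup from where it was at the start of the episode above 0.03 m).
It also fails if it takes over 58 s, if anything falls off the work surface, if the arm or the gripper's body presses on something with over 40 N, if the wrist force passes 120 N, or if a joint passes its speed limit or range.

### The arm

A 7-joint arm with a two-finger parallel gripper is mounted at the origin on the work surface. World frame = base frame: x ahead of the robot, y to its left, z up, the work surface at z = 0. Lengths are in m, angles in rad, forces in N, time in s.
With the tool pointing down it reaches from about 0.425 to 0.95 m from the base axis. Payload 4.7 kg.
Tool frame: the origin (TCP) lies at the very end of the fingers, on their centre line; the grasp point (between the pads) lies 19 mm behind it; z points along the fingers, y is the direction in which the jaws open and shut (so a half turn about z gives the same grasp; the last joint's range is limited). The gripper opens to 85 mm and grips with 20 to 120 N. Pads are 22 mm wide; open, the fingers measure 114 mm over their backs; the gripper's body (76 mm by 85 mm) begins 54 mm behind the grasp point. The pads swing forward as they close: fully open they stand 13 mm farther back than shut.
Start: joints at [1.23, 0.469, -0.049, 1.532, 0.024, 1.141, -0.082], TCP at [0.207, -0.642, 0.231] pointing down, gripper open.
Joint ranges: [-2.59, 2.59], [-0.33, 1.99], [-1.39, 1.29], [0.1, 2.45], [-1.04, 4.18], [0.21, 1.99], [-2.66, 2.66]. Speed limits (rad/s): [2.57, 2.57, 3.14, 3.14, 3.14, 3.14, 3.14].

### API

Orientations are given as a 3x3 rotation matrix whose columns are the frame's x, y, z axes.
In Python, from plant import manip gives the robot as it stands.
- The arm moves only by the tool drive_tool, never from a script. Its argument "targets" is a list of rows, each a list of 7 numbers: the shift along the tool's x, y, z scaled (see below), then the turn, a rotation vector about the tool's x, y, z scaled (see below), then the opening, from 0 (shut) to 1 (fully open). A call has 1 to 8 rows; each row is the pose to reach, as a shift and turn from the pose commanded when the call began, along the tool's axes at that moment, turning the shorter way round; what a row does not reach only later rows make up. The controller multiplies each number of a shift by 0.1 m and each number of a turn by pi rad. A row lasts 1/10 s, in which the tool goes at most 50 mm and 8.59 degrees, less where a joint would pass 70% of its speed; a pose out of reach is approached as far as the arm can. A call with a number of a shift or a turn outside -1 to 1 is refused whole. A call with a gripper value outside its range is refused whole. The fingers move at their own pace and stop on an object; "newtons" is the grip in N (left out, the last holds). Time passes only in rows, so rows that repeat a pose let the fingers close. It gives the time, the measured TCP pose, the force and the opening at its end, in the units of the state.
- manip.get_obs(): the state, without advancing time (a new reading comes with each control period).
- manip.capture(name): name is "scene" or "top"; returns the picture (384x512x3 uint8, blue, green, red); there is no depth.
- manip.camera_params(name): a dict with "mtx" (3x3 intrinsics, pixels), "camera_from_world" (4x4, takes a point from world to camera coordinates). Camera axes: x right, y up, looking along -z (the intrinsics and any distortion apply to the point x, -y, -z); pixel columns grow to the right and rows downward; lengths in m; the calibration is good to about 2 mm. A picture is of the moment at which its call begins. camera_params takes no time and is no camera call.
- manip.close_job(): hands the job in, once; it reports no verdict.
Trained networks look in the newest picture that a camera, given by its name, has taken for a name from the list of things; names that differ only in an ending like _2 or _b are one class to them, and where a whole thing is asked for, a point or a joint stands for the part that bears it (a point fixed in the world has none). Each returns a list of dicts, best first, with "score" (0 to 1); they miss things now and then, are a little off and sometimes report something else, mostly with a low value. They report only what shows in the picture. A call takes as long as a camera call. They do not tell look-alikes from the thing itself.
- manip.recognise(thing, camera): "xyz" ([x, y, z] in m, in world coordinates, good to about 4 mm: the middle of the surface that is visible of it).
The state is a dict: "time": time; "joint_pos": joint angles; "qd": joint speeds; "tau": joint torques, N m; "ee_pos": TCP position; "eef_rot": TCP orientation; "wrist_force": force on the tool from outside, world axes, zero at the start; "moment": the same for the moment, N m; "width": finger opening in m.
Only numpy, scipy, OpenCV 4.12 (cv2) and the standard library are available. Lean on these libraries where they do the work, as an engineer would, in place of code of your own. Each camera call takes 0.05 s, during which the arm holds its last target.

## Working session

There is one attempt and no reset: what is moved stays moved. The work goes in short steps, Python scripts to look and compute and a tool call to move; the robot and the scene stay as the last step left them, time stands still between calls to the robot, and variables do not carry over. Pictures are saved under pics/ and viewed, and the job is handed in when it is done.

Besides the shell and the picture viewer there is one more tool, called after "Request:" as name(argument=value, ...) on one line, values as JSON. drive_tool: Moves the arm, as the interface text tells. Shifts and turns lie within -1 to 1; 1 stands for 0.1 m of shift or pi rad of turn. Its arguments: {"type":"object","properties":{"targets":{"type":"array","items":{"type":"array","items":{"type":"number"}}},"newtons":{"type":"number"}},"required":["targets"]}

```bash
ls; mkdir -p pics; python3 - <<'E'
from plant import manip
import cv2,numpy as np
for c in ("scene","top"):
    cv2.imwrite(f"pics/{c}0.png",manip.capture(c))
    p=manip.camera_params(c);print(c,np.round(p["mtx"],1).tolist(),np.round(p["camera_from_world"],3).tolist())
for t in ["push_face","cover_center","green_left_top","red_stop_top","nest","press"]:
    for c in ("top","scene"):
        print(t,c,[(np.round(d["xyz"],3).tolist(),round(d["score"],2)) for d in manip.recognise(t,c)][:4])
o=manip.get_obs();print(o["time"],o["ee_pos"],o["eef_rot"],o["width"])
E
```

```text
pics
scene [[467.2, 0.0, 254.7], [0.0, 467.2, 196.3], [0.0, 0.0, 1.0]] [[-0.785, 0.619, 0.019, 0.433], [-0.44, -0.579, 0.686, 0.177], [0.436, 0.53, 0.727, -1.957], [0.0, 0.0, 0.0, 1.0]]
top [[375.1, 0.0, 256.9], [0.0, 375.1, 188.0], [0.0, 0.0, 1.0]] [[0.015, -1.0, 0.014, -0.023], [0.983, 0.017, 0.183, -0.562], [-0.183, 0.011, 0.983, -1.082], [0.0, 0.0, 0.0, 1.0]]
push_face top [([0.491, -0.294, 0.074], 0.57)]
push_face scene [([0.563, 0.202, 0.069], 0.58)]
cover_center top [([0.586, 0.373, 0.034], 0.78), ([0.627, 0.2, 0.058], 0.76), ([0.373, 0.232, 0.024], 0.73), ([0.518, -0.113, 0.073], 0.23)]
cover_center scene [([0.639, 0.207, 0.054], 0.9), ([0.752, 0.377, 0.028], 0.82), ([0.595, 0.379, 0.028], 0.79), ([0.383, 0.244, 0.026], 0.67)]
green_left_top top [([0.761, -0.026, 0.022], 0.49), ([0.579, -0.323, 0.071], 0.35)]
green_left_top scene []
red_stop_top top [([0.576, -0.317, 0.074], 0.64)]
red_stop_top scene [([0.586, -0.318, 0.07], 0.59)]
nest top [([0.545, 0.181, 0.077], 0.76), ([0.494, -0.295, 0.071], 0.53)]
nest scene [([0.562, 0.2, 0.071], 0.58)]
press top [([0.717, 0.197, 0.07], 0.81)]
press scene [([0.756, 0.23, 0.078], 0.85), ([0.563, 0.203, 0.069], 0.72)]
0.7 [ 0.20715975 -0.64245689  0.23136361] [[ 9.51775047e-01  3.06796751e-01  1.19223422e-04]
 [ 3.06796761e-01 -9.51775048e-01 -7.90722092e-05]
 [ 8.92147817e-05  1.11836315e-04 -9.99999990e-01]] 0.0854236013968396
```

View pics/scene0.png

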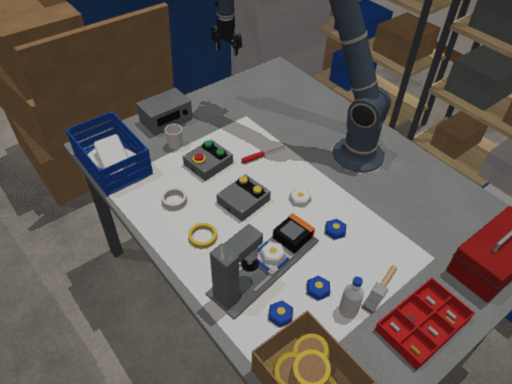

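View pics/top0.png

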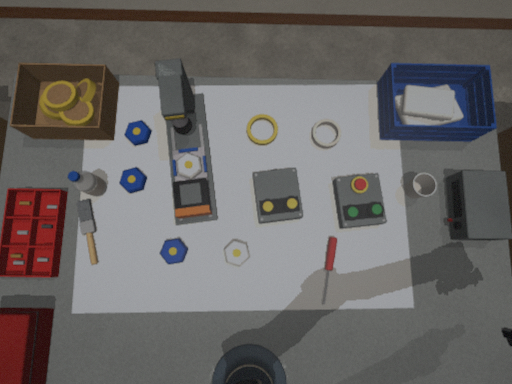

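Top view: the press has its orange edge at about (193,212). The green pair is at (353,212) and (377,209), and red is at (360,185). I'll measure these by colour.

```bash
cat > h.py <<'E'
from plant import manip
import cv2,numpy as np
def ray(c,uv):
    p=manip.camera_params(c);T=p["camera_from_world"];K=p["mtx"]
    d=np.linalg.inv(K)@np.array([uv[0],uv[1],1.]);d=np.array([d[0],-d[1],-d[2]])
    R=T[:3,:3];return -R.T@T[:3,3],R.T@d
def onz(c,uv,z):
    o,d=ray(c,uv);return o+d*(z-o[2])/d[2]
def pix(c,X):
    p=manip.camera_params(c);T=p["camera_from_world"];q=T[:3,:3]@np.asarray(X)+T[:3,3];q=np.array([q[0],-q[1],-q[2]]);q=p["mtx"]@q;return q[:2]/q[2]
E
python3 - <<'E'
from h import *
top=cv2.imread("pics/top0.png");sc=cv2.imread("pics/scene0.png")
def blobs(img,c,lo,hi,z,box,mn=8):
    h=cv2.cvtColor(img,cv2.COLOR_BGR2HSV);m=cv2.inRange(h,lo,hi);k=np.zeros_like(m);x0,y0,x1,y1=box;k[y0:y1,x0:x1]=m[y0:y1,x0:x1]
    n,_,st,ce=cv2.connectedComponentsWithStats(k)
    for i in range(1,n):
        if st[i,4]>=mn: print(c,st[i].tolist(),ce[i].round(1),onz(c,ce[i],z).round(4))
    return k
print("green");blobs(top,"top",(45,80,40),(85,255,255),.072,(330,160,400,230))
blobs(sc,"scene",(45,80,40),(85,255,255),.072,(180,130,235,180))
print("red");blobs(top,"top",(0,120,90),(8,255,255),.072,(340,170,380,200));blobs(sc,"scene",(0,120,90),(8,255,255),.072,(185,140,215,170))
print("orange");k=blobs(top,"top",(5,120,60),(18,255,255),.076,(165,195,220,225))
ys,xs=np.nonzero(k);r=cv2.minAreaRect(np.c_[xs,ys].astype(np.float32));b=cv2.boxPoints(r);print(b.round(1).tolist(),[onz("top",q,.076).round(4).tolist() for q in b])
k=blobs(sc,"scene",(3,120,60),(18,255,255),.076,(270,200,330,250))
print("base corners / cover dots")
blobs(top,"top",(20,120,90),(35,255,255),.056,(160,150,215,185),4)
cv2.imwrite("pics/a.png",cv2.resize(top[50:240,140:230],None,fx=3,fy=3,interpolation=cv2.INTER_CUBIC))
cv2.imwrite("pics/b.png",cv2.resize(top[160:240,320:400],None,fx=7,fy=7,interpolation=cv2.INTER_CUBIC))
cv2.imwrite("pics/c.png",cv2.resize(sc[200:310,190:330],None,fx=5,fy=5,interpolation=cv2.INTER_CUBIC))
E
```

```text
green
top [372, 204, 10, 11, 86] [376.4 208.8] [ 0.5023 -0.3675  0.072 ]
top [348, 207, 10, 10, 84] [352.4 211.5] [ 0.493  -0.2962  0.072 ]
scene [204, 141, 9, 6, 42] [207.8 143.5] [ 0.5084 -0.3603  0.072 ]
scene [216, 149, 9, 7, 51] [219.7 151.7] [ 0.499  -0.2914  0.072 ]
red
top [355, 179, 11, 11, 97] [359.9 183.9] [ 0.5764 -0.3213  0.072 ]
scene [195, 153, 8, 7, 45] [198.4 156.3] [ 0.5807 -0.319   0.072 ]
orange
top [175, 205, 36, 13, 323] [192.2 210.8] [0.4866 0.174  0.076 ]
[[174.6999969482422, 208.3000030517578], [209.10000610351562, 204.0], [210.3000030517578, 213.60000610351562], [175.89999389648438, 217.89999389648438]] [[0.4932, 0.2254, 0.076], [0.5076, 0.1255, 0.076], [0.4795, 0.1209, 0.076], [0.4652, 0.2204, 0.076]]
scene [289, 214, 26, 25, 165] [302.  223.3] [0.4909 0.1815 0.076 ]
base corners / cover dots
top [185, 161, 7, 7, 36] [188.2 164.3] [0.631  0.1959 0.056 ]
```

View pics/a.png

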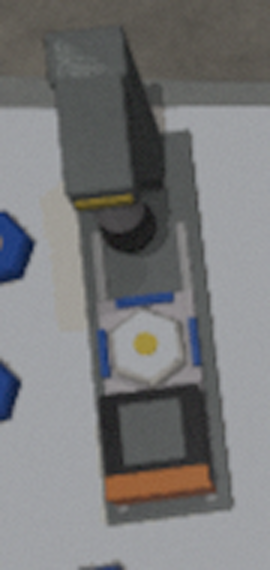

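View pics/b.png

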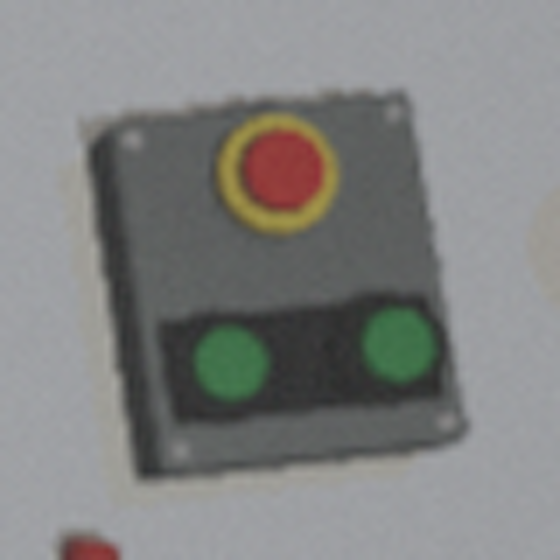

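View pics/c.png

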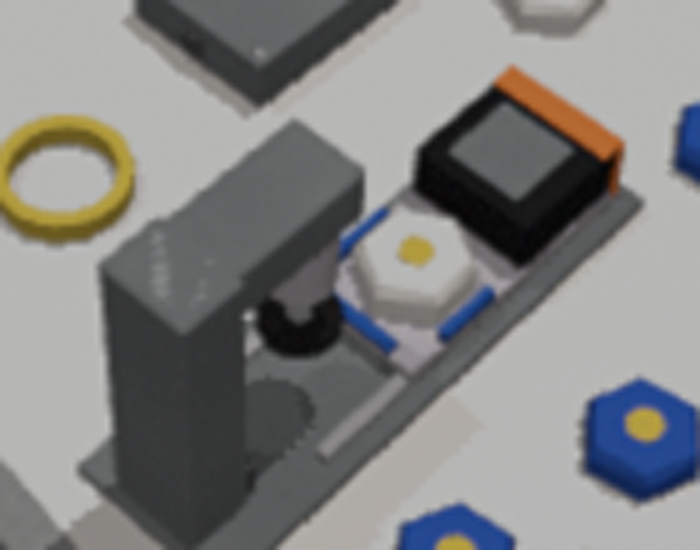

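Request:
drive_tool(targets=[[0.5, -0.5, 0, 0, 0, 0.03, 0], [1, -1, 0, 0, 0, 0.0554, 0], [1, -1, 0, 0, 0, 0.0554, 0], [1, -1, 0, 0, 0, 0.0554, 0]], newtons=40)

```text
time: 1.1
ee_pos: [0.2763, -0.5109, 0.2317]
eef_rot: [[0.989, 0.147, 0.002], [0.147, -0.989, 0.003], [0.003, -0.002, -1.0]]
wrist_force: [0.3, -0.4, 1.2]
width: 0.0283
```

Request:
drive_tool(targets=[[0.5, -0.5, 0, 0, 0, 0, 0], [1, -1, 0, 0, 0, 0, 0], [1, -1, 0, 0, 0, 0, 0], [1, -1, 0, 0, 0, 0, 0]])

```text
time: 1.5
ee_pos: [0.3616, -0.3987, 0.2318]
eef_rot: [[0.989, 0.148, 0.003], [0.148, -0.989, 0.002], [0.003, -0.001, -1.0]]
wrist_force: [0.3, -1.0, -0.5]
width: -0.0001
```

Request:
drive_tool(targets=[[0.25, -0.5, 0, 0, 0, 0, 0], [0.5, -1, 0, 0, 0, 0, 0], [0.5, -1, 0, 0, 0, 0, 0]])

```text
time: 1.8
ee_pos: [0.3945, -0.2936, 0.2316]
eef_rot: [[0.99, 0.144, 0.001], [0.144, -0.99, 0.001], [0.001, -0.001, -1.0]]
wrist_force: [-0.1, -0.1, 0.1]
width: 0.0
```

Request:
drive_tool(targets=[[0.25, -0.5, 0, 0, 0, 0, 0], [0.5, -1, 0, 0, 0, 0, 0], [0.5, -1, 0, 0, 0, 0, 0]])

```text
time: 2.1
ee_pos: [0.4302, -0.1879, 0.2318]
eef_rot: [[0.99, 0.144, 0.002], [0.144, -0.99, 0.001], [0.002, -0.001, -1.0]]
wrist_force: [-0.0, 0.6, 0.7]
width: -0.0001
```

Request:
drive_tool(targets=[[0, -0.5, 0, 0, 0, 0, 0], [0, -1, 0, 0, 0, 0, 0], [0, -1, 0, 0, 0, 0, 0]])

```text
time: 2.4
ee_pos: [0.4143, -0.0884, 0.2317]
eef_rot: [[0.989, 0.146, 0.0], [0.146, -0.989, 0.001], [0.0, -0.001, -1.0]]
wrist_force: [-0.7, -0.6, 0.9]
width: -0.0003
```

Request:
drive_tool(targets=[[0, -0.5, 0, 0, 0, 0, 0], [0, -1, 0, 0, 0, 0, 0], [0, -1, 0, 0, 0, 0, 0], [0, -1, 0, 0, 0, 0, 0]])

```text
time: 2.8
ee_pos: [0.4016, 0.0053, 0.2316]
eef_rot: [[0.99, 0.138, 0.001], [0.138, -0.99, -0.001], [0.001, 0.001, -1.0]]
wrist_force: [0.1, -0.1, -0.1]
width: -0.0001
```

Request:
drive_tool(targets=[[0.3, -0.5, 0, 0, 0, 0, 0], [0.5, -1, 0, 0, 0, 0, 0], [0.5, -1, 0, 0, 0, 0, 0]])

```text
time: 3.1
ee_pos: [0.4391, 0.1147, 0.2318]
eef_rot: [[0.99, 0.14, 0.002], [0.14, -0.99, 0.003], [0.002, -0.003, -1.0]]
wrist_force: [-1.1, -0.4, -0.2]
width: -0.0
```

Request:
drive_tool(targets=[[0, -0.4, 0, 0, 0, 0, 0], [0, -0.56, 0, 0, 0, 0, 0], [0, -0.56, 0, 0, 0, 0, 0], [0, -0.56, 0, 0, 0, 0, 0]])

```text
time: 3.5
ee_pos: [0.4303, 0.1652, 0.231]
eef_rot: [[0.991, 0.134, -0.0], [0.134, -0.991, -0.001], [-0.0, 0.001, -1.0]]
wrist_force: [0.0, -0.6, -0.0]
width: -0.0001
```

```bash
python3 - <<'E'
from h import *
for c in("scene","top"): cv2.imwrite(f"pics/{c}1.png",manip.capture(c))
o=manip.get_obs();print(o["time"],o["ee_pos"],o["joint_pos"].round(2) if hasattr(o["joint_pos"],'round') else o["joint_pos"])
cv2.imwrite("pics/s1.png",cv2.resize(cv2.imread("pics/scene1.png")[80:320,180:400],None,fx=3,fy=2.5))
E
```

```text
3.6 [0.43000959 0.16503252 0.23103073] [ 0.1   0.17 -0.61  1.99  0.11  1.02 -2.01]
```

View pics/s1.png

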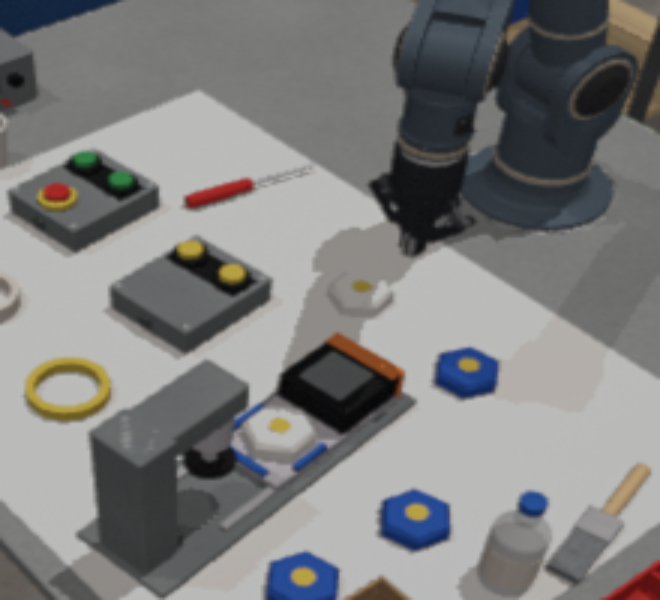

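Scene view: the gripper is shut and hovers in front of the orange face, between the white spare and the blue cover. It's clear to go straight down.

Request:
drive_tool(targets=[[0, 0, 0.4, 0, 0, 0, 0], [0, 0, 0.8, 0, 0, 0, 0], [0, 0, 1, 0, 0, 0, 0], [0, 0, 1, 0, 0, 0, 0]])

```text
time: 4.0
ee_pos: [0.4276, 0.1648, 0.1287]
eef_rot: [[0.991, 0.135, -0.006], [0.135, -0.991, -0.003], [-0.006, 0.002, -1.0]]
wrist_force: [0.4, -0.5, 0.2]
width: -0.0003
```

Request:
drive_tool(targets=[[0, 0, 0.3, 0, 0, 0, 0], [0, 0, 0.6, 0, 0, 0, 0], [0, 0, 0.84, 0, 0, 0, 0], [0, 0, 0.84, 0, 0, 0, 0], [0, 0, 0.84, 0, 0, 0, 0]])

```text
time: 4.5
ee_pos: [0.4303, 0.1674, 0.0485]
eef_rot: [[0.991, 0.136, 0.002], [0.136, -0.991, 0.0], [0.002, -0.0, -1.0]]
wrist_force: [1.3, -0.0, 0.1]
width: -0.0001
```

```bash
python3 - <<'E'
from h import *
im=manip.capture("top");cv2.imwrite("pics/t2.png",cv2.resize(im[100:300,120:300],None,fx=4,fy=3))
s=manip.capture("scene");cv2.imwrite("pics/s2.png",cv2.resize(s[150:320,200:380],None,fx=4,fy=3.5))
E
```

```text
(no output)
```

View pics/t2.png

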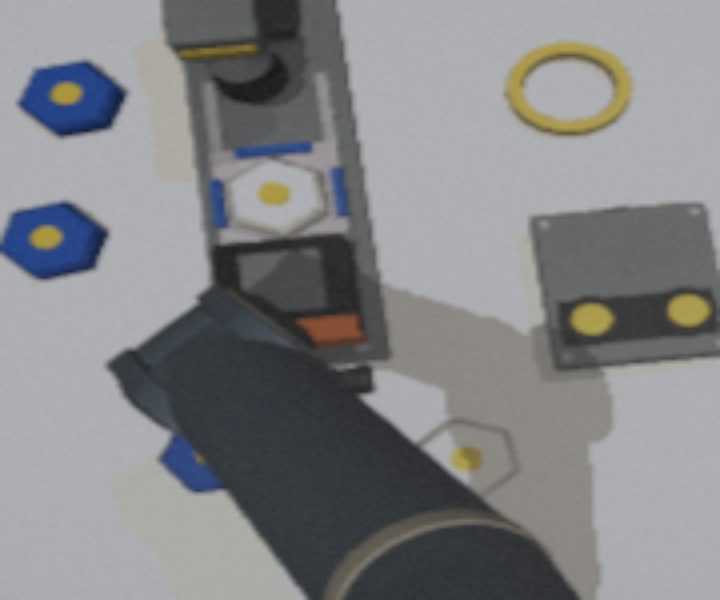

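View pics/s2.png

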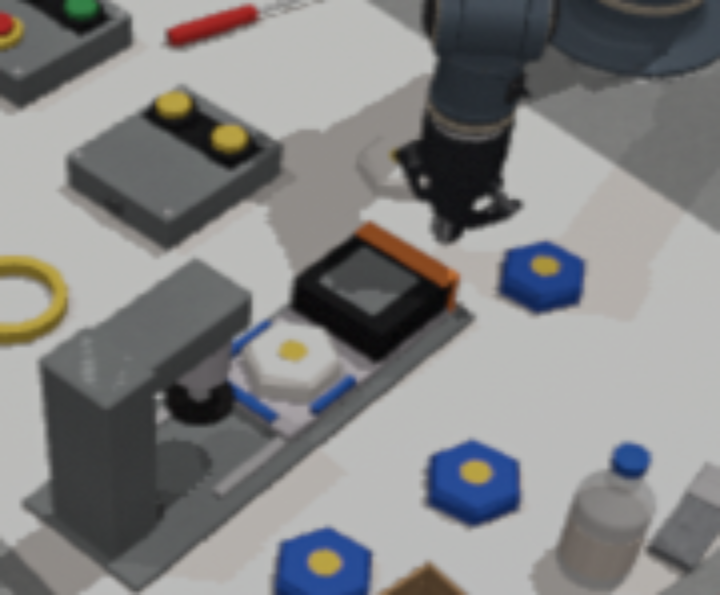

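Request:
drive_tool(targets=[[0.08, 0, 0, 0, 0, 0, 0], [0.16, 0, 0, 0, 0, 0, 0], [0.24, 0, 0, 0, 0, 0, 0], [0.29, 0, 0, 0, 0, 0, 0], [0.34, 0, 0, 0, 0, 0, 0], [0.4, 0, 0, 0, 0, 0, 0], [0.46, 0, 0, 0, 0, 0, 0], [0.52, 0, 0, 0, 0, 0, 0]])

```text
time: 5.4
ee_pos: [0.4801, 0.1747, 0.047]
eef_rot: [[0.99, 0.138, -0.002], [0.138, -0.99, -0.001], [-0.002, 0.0, -1.0]]
wrist_force: [-4.8, 0.0, 2.1]
width: -0.0003
```

Request:
drive_tool(targets=[[0.06, 0, 0, 0, 0, 0, 0], [0.12, 0, 0, 0, 0, 0, 0], [0.18, 0, 0, 0, 0, 0, 0], [0.24, 0, 0, 0, 0, 0, 0], [0.3, 0, 0, 0, 0, 0, 0], [0.36, 0, 0, 0, 0, 0, 0], [0.42, 0, 0, 0, 0, 0, 0], [0.48, 0, 0, 0, 0, 0, 0]])

```text
time: 6.2
ee_pos: [0.5286, 0.1815, 0.0473]
eef_rot: [[0.991, 0.138, -0.0], [0.138, -0.991, 0.0], [0.0, -0.0, -1.0]]
wrist_force: [-4.7, 2.4, -0.8]
width: -0.0
```

Request:
drive_tool(targets=[[0.06, 0, 0, 0, 0, 0, 0], [0.12, 0, 0, 0, 0, 0, 0], [0.18, 0, 0, 0, 0, 0, 0], [0.24, 0, 0, 0, 0, 0, 0], [0.29, 0, 0, 0, 0, 0, 0], [0.33, 0, 0, 0, 0, 0, 0], [0.36, 0, 0, 0, 0, 0, 0]])

```text
time: 6.9
ee_pos: [0.5645, 0.1862, 0.0474]
eef_rot: [[0.991, 0.137, 0.001], [0.137, -0.991, 0.0], [0.001, -0.0, -1.0]]
wrist_force: [-3.8, 2.0, 0.7]
width: -0.0002
```

Request:
drive_tool(targets=[[0.03, 0, 0, 0, 0, 0, 0], [0.06, 0, 0, 0, 0, 0, 0], [0.06, 0, 0, 0, 0, 0, 0]])

```text
time: 7.2
ee_pos: [0.5708, 0.1867, 0.0475]
eef_rot: [[0.991, 0.137, 0.001], [0.137, -0.991, -0.0], [0.001, 0.0, -1.0]]
wrist_force: [-0.7, 0.8, -0.4]
width: -0.0002
```

Request:
drive_tool(targets=[[0.03, 0, 0, 0, 0, 0, 0], [0.05, 0, 0, 0, 0, 0, 0], [0.05, 0, 0, 0, 0, 0, 0]])

```text
time: 7.5
ee_pos: [0.5743, 0.1871, 0.0474]
eef_rot: [[0.991, 0.137, -0.002], [0.137, -0.991, -0.001], [-0.002, 0.001, -1.0]]
wrist_force: [-4.6, 0.8, 2.9]
width: -0.0001
```

Request:
drive_tool(targets=[[0.02, 0, 0, 0, 0, 0, 0], [0.04, 0, 0, 0, 0, 0, 0], [0.04, 0, 0, 0, 0, 0, 0]])

```text
time: 7.8
ee_pos: [0.5742, 0.1871, 0.0471]
eef_rot: [[0.99, 0.138, -0.009], [0.138, -0.99, -0.005], [-0.01, 0.003, -1.0]]
wrist_force: [-14.2, -2.4, 11.2]
width: 0.0002
```

The force rose to 14 N at x = 0.574, where I expected the stop. I'll back off and check.

Request:
drive_tool(targets=[[0.02, 0, 0, 0, 0, 0, 0], [0.02, 0, 0, 0, 0, 0, 0]])

```text
time: 8.0
ee_pos: [0.5741, 0.187, 0.0471]
eef_rot: [[0.99, 0.138, -0.013], [0.138, -0.99, -0.007], [-0.014, 0.005, -1.0]]
wrist_force: [-19.9, -2.7, 14.8]
width: 0.0001
```

Request:
drive_tool(targets=[[-0.1, 0, 0, 0, 0, 0, 0], [-0.3, 0, 0, 0, 0, 0, 0], [-0.6, 0, 0, 0, 0, 0, 0], [-0.6, 0, 0, 0, 0, 0, 0]])

```text
time: 8.4
ee_pos: [0.5188, 0.179, 0.0471]
eef_rot: [[0.99, 0.139, -0.001], [0.139, -0.99, -0.002], [-0.001, 0.002, -1.0]]
wrist_force: [1.3, -0.6, -0.9]
width: -0.0001
```

Request:
drive_tool(targets=[[0, 0, -0.4, 0, 0, 0, 0.68], [0, 0, -0.8, 0, 0, 0, 0.68], [0, 0, -1, 0, 0, 0, 0.68], [0, 0, -1, 0, 0, 0, 0.68]])

```text
time: 8.8
ee_pos: [0.5253, 0.1809, 0.1512]
eef_rot: [[0.991, 0.136, 0.01], [0.136, -0.991, 0.002], [0.01, -0.001, -1.0]]
wrist_force: [-0.1, 0.8, -0.3]
width: 0.0573
```

Request:
drive_tool(targets=[[0, 0.5, -0.3, 0, 0, 0, 0.68], [0, 1, -0.3, 0, 0, 0, 0.68], [0, 1, -0.3, 0, 0, 0, 0.68]])

```text
time: 9.1
ee_pos: [0.5372, 0.0731, 0.177]
eef_rot: [[0.992, 0.127, 0.002], [0.127, -0.992, -0.005], [0.001, 0.005, -1.0]]
wrist_force: [0.3, 0.0, -0.6]
width: 0.0579
```

Request:
drive_tool(targets=[[0, 0.5, 0, 0, 0, 0, 0.68], [0, 1, 0, 0, 0, 0, 0.68], [0, 1, 0, 0, 0, 0, 0.68]])

```text
time: 9.4
ee_pos: [0.5497, -0.0277, 0.1757]
eef_rot: [[0.992, 0.124, -0.001], [0.124, -0.992, -0.005], [-0.001, 0.005, -1.0]]
wrist_force: [-0.1, 0.7, -0.6]
width: 0.0581
```

Request:
drive_tool(targets=[[0, 0.5, 0, 0, 0, 0, 0.68], [0, 1, 0, 0, 0, 0, 0.68], [0, 1, 0, 0, 0, 0, 0.68]])

```text
time: 9.7
ee_pos: [0.5626, -0.1269, 0.1757]
eef_rot: [[0.992, 0.124, -0.001], [0.124, -0.992, -0.005], [-0.001, 0.005, -1.0]]
wrist_force: [-0.3, -0.6, -0.9]
width: 0.0579
```

```bash
python3 - <<'E'
from h import *
o=manip.get_obs();print(o["time"],o["ee_pos"],o["width"])
im=manip.capture("top");cv2.imwrite("pics/t3.png",cv2.resize(im[40:300,120:300],None,fx=3,fy=2.3))
s=manip.capture("scene");cv2.imwrite("pics/s3.png",cv2.resize(s[150:320,180:360],None,fx=4,fy=3.5))
h=cv2.cvtColor(im,cv2.COLOR_BGR2HSV);m=cv2.inRange(h,(5,120,60),(18,255,255));k=np.zeros_like(m);k[150:225,160:225]=m[150:225,160:225]
ys,xs=np.nonzero(k);print(len(xs),onz("top",(xs.mean(),ys.mean()),.076))
E
```

```text
9.7 [ 0.56262896 -0.12687855  0.17569301] 0.05793304007135796
383 [0.59306542 0.18820885 0.076     ]
```

View pics/t3.png

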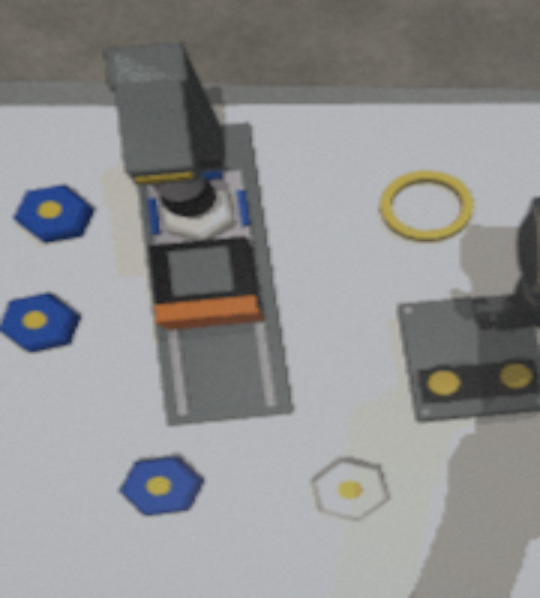

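View pics/s3.png

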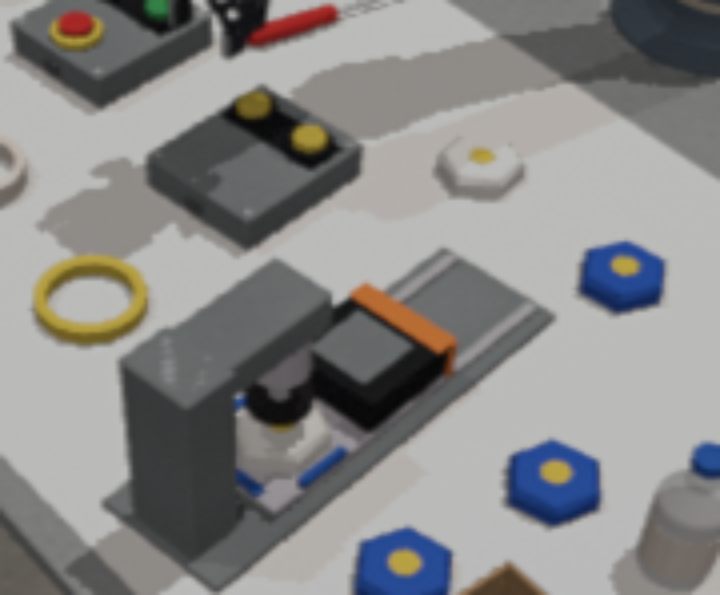

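The shuttle is home and the cover is under the ram. Now over to the green pair.

Request:
drive_tool(targets=[[-0.3, 0.5, 0, 0, 0, 0, 0.68], [-0.6, 1, 0, 0, 0, 0, 0.68], [-0.6, 1, 0, 0, 0, 0, 0.68]])

```text
time: 10.1
ee_pos: [0.5145, -0.2283, 0.1764]
eef_rot: [[0.991, 0.133, -0.002], [0.133, -0.991, -0.002], [-0.002, 0.002, -1.0]]
wrist_force: [-0.4, -0.6, 0.5]
width: 0.0584
```

Request:
drive_tool(targets=[[-0.2, 0.5, 0, 0, 0, 0, 0.68], [-0.29, 0.96, 0, 0, 0, 0, 0.68], [-0.29, 0.96, 0, 0, 0, 0, 0.68], [-0.29, 0.96, 0, 0, 0, 0, 0.68], [-0.29, 0.96, 0, 0, 0, 0, 0.68]])

```text
time: 10.6
ee_pos: [0.5021, -0.3207, 0.177]
eef_rot: [[0.99, 0.141, 0.0], [0.141, -0.99, 0.001], [0.0, -0.001, -1.0]]
wrist_force: [0.0, 0.9, 0.4]
width: 0.0583
```

```bash
python3 - <<'E'
from h import *
o=manip.get_obs();print(o["time"],o["ee_pos"],o["eef_rot"],o["width"],o["wrist_force"])
im=manip.capture("top");cv2.imwrite("pics/t4.png",cv2.resize(im[140:260,310:420],None,fx=6,fy=5))
s=manip.capture("scene");cv2.imwrite("pics/s4.png",cv2.resize(s[100:190,160:260],None,fx=7,fy=6.5))
E
```

```text
10.6 [ 0.50211363 -0.32074183  0.1769524 ] [[ 9.90066971e-01  1.40596546e-01  6.32458690e-05]
 [ 1.40596339e-01 -9.90066114e-01  1.32651074e-03]
 [ 2.49120419e-04 -1.30444233e-03 -9.99999118e-01]] 0.058280610176148044 [0.01939718 0.90293668 0.39742475]
```

View pics/t4.png

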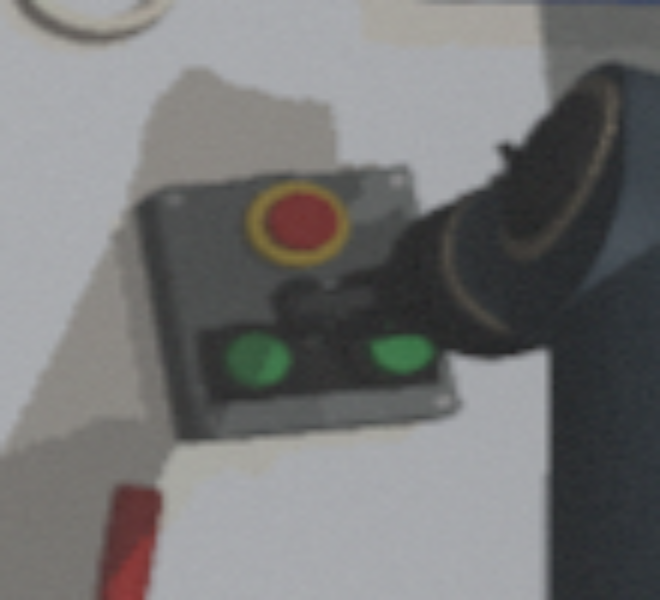

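View pics/s4.png

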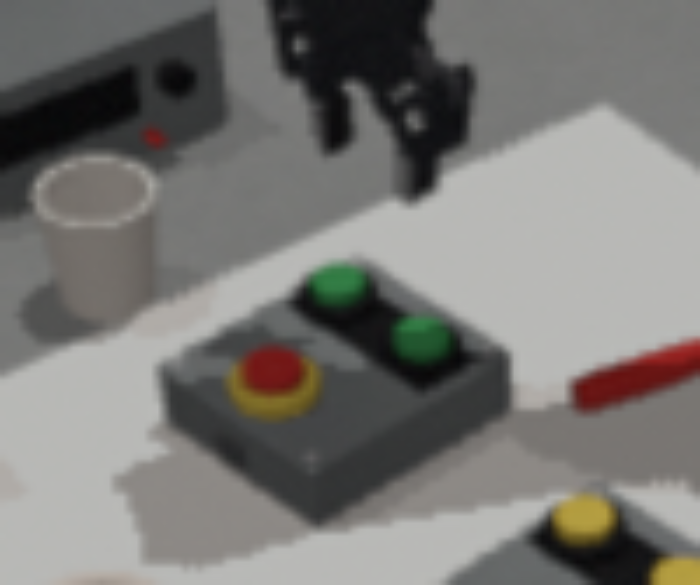

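Request:
drive_tool(targets=[[-0.05, 0.11, 0.3, 0, 0, 0.003, 0.68], [-0.05, 0.11, 0.6, 0, 0, 0.003, 0.68], [-0.05, 0.11, 0.8, 0, 0, 0.003, 0.68], [-0.05, 0.11, 0.85, 0, 0, 0.003, 0.68], [-0.05, 0.11, 0.85, 0, 0, 0.003, 0.68], [-0.05, 0.11, 0.85, 0, 0, 0.003, 0.68]])

```text
time: 11.3
ee_pos: [0.499, -0.3345, 0.0936]
eef_rot: [[0.992, 0.129, 0.002], [0.129, -0.992, -0.001], [0.002, 0.001, -1.0]]
wrist_force: [-0.8, -0.7, 0.4]
width: 0.058
```

```bash
python3 - <<'E'
from h import *
o=manip.get_obs();print(o["time"],o["ee_pos"],o["eef_rot"],o["width"],o["wrist_force"])
s=manip.capture("scene");cv2.imwrite("pics/s5.png",cv2.resize(s[100:190,160:260],None,fx=7,fy=6.5))
s=manip.capture("top");cv2.imwrite("pics/t5.png",cv2.resize(s[140:260,310:420],None,fx=6,fy=5))
E
```

```text
11.3 [ 0.49899025 -0.33451172  0.09358001] [[ 9.91623868e-01  1.29143753e-01  1.99866758e-03]
 [ 1.29145824e-01 -9.91625164e-01 -9.43730581e-04]
 [ 1.86005216e-03  1.19394534e-03 -9.99997557e-01]] 0.0580163257016324 [-0.82166854 -0.68595826  0.4026015 ]
```

View pics/s5.png

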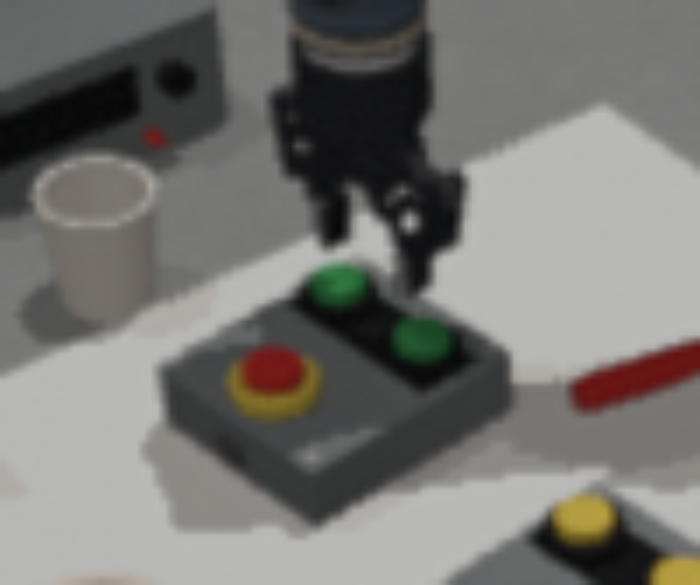

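View pics/t5.png

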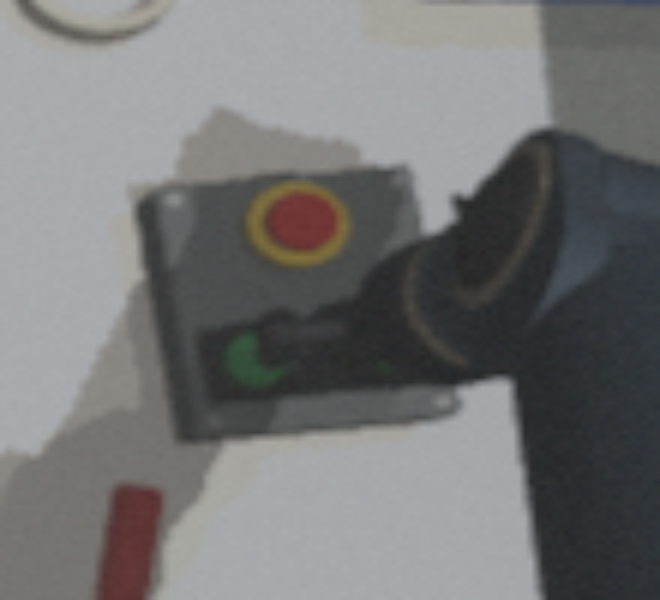

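```bash
python3 - <<'E'
from h import *
m=np.array([.499,-.3345]);y=np.array([-.129,.992])
for z in (.0936,.1,.105):
  for s in (.036,-.036): print(z,s,pix("scene",[*(m+s*y),z]).round(1),pix("top",[*(m+s*y),z]).round(1))
m=np.array([.499,-.332])
for s in (.036,-.036): print('btn',pix("scene",[*(m+s*y),.072]).round(1),pix("top",[*(m+s*y),.072]).round(1))
E
```

```text
0.0936 0.036 [219.4 146.1] [355.3 210.2]
0.0936 -0.036 [207.1 137.6] [379.8 207.4]
0.1 0.036 [219.3 144.8] [355.9 209.9]
0.1 -0.036 [207.  136.4] [380.5 207.1]
0.105 0.036 [219.3 143.8] [356.4 209.7]
0.105 -0.036 [207.  135.4] [381.1 206.9]
btn [219.9 150.6] [352.4 211.1]
btn [207.8 142.1] [376.5 208.4]
```

Request:
drive_tool(targets=[[0, -0.015, 0.06, 0, 0, 0, 0.68], [0, -0.015, 0.12, 0, 0, 0, 0.68], [0, -0.015, 0.18, 0, 0, 0, 0.68], [0, -0.015, 0.2, 0, 0, 0, 0.68], [0, -0.015, 0.2, 0, 0, 0, 0.68], [0, -0.015, 0.2, 0, 0, 0, 0.68]])

```text
time: 12.0
ee_pos: [0.4977, -0.3334, 0.0723]
eef_rot: [[0.992, 0.128, 0.0], [0.128, -0.992, 0.0], [0.0, 0.0, -1.0]]
wrist_force: [0.4, -0.1, -0.2]
width: 0.0579
```

Request:
drive_tool(targets=[[0, 0, 0.02, 0, 0, 0, 0.68], [0, 0, 0.03, 0, 0, 0, 0.68], [0, 0, 0.03, 0, 0, 0, 0.68]])

```text
time: 12.3
ee_pos: [0.4976, -0.3333, 0.0693]
eef_rot: [[0.992, 0.128, -0.0], [0.128, -0.992, -0.0], [-0.0, 0.0, -1.0]]
wrist_force: [0.5, 0.1, 1.0]
width: 0.0576
```

Request:
drive_tool(targets=[[0, 0, 0.02, 0, 0, 0, 0.68], [0, 0, 0.02, 0, 0, 0, 0.68]])

```text
time: 12.5
ee_pos: [0.4978, -0.3335, 0.0675]
eef_rot: [[0.992, 0.128, 0.001], [0.128, -0.992, -0.0], [0.0, 0.0, -1.0]]
wrist_force: [0.4, -0.6, 1.8]
width: 0.0583
```

Request:
drive_tool(targets=[[0, 0, 0.02, 0, 0, 0, 0.68], [0, 0, 0.02, 0, 0, 0, 0.68]])

```text
time: 12.7
ee_pos: [0.4978, -0.3335, 0.0656]
eef_rot: [[0.992, 0.128, 0.0], [0.128, -0.992, -0.0], [0.0, 0.0, -1.0]]
wrist_force: [-0.1, 0.2, 4.5]
width: 0.058
```

Request:
drive_tool(targets=[[0, 0, 0.015, 0, 0, 0, 0.68], [0, 0, 0.015, 0, 0, 0, 0.68], [0, 0, 0.015, 0, 0, 0, 0.68]])

```text
time: 13.0
ee_pos: [0.4979, -0.3335, 0.0642]
eef_rot: [[0.992, 0.128, 0.001], [0.128, -0.992, -0.0], [0.001, 0.001, -1.0]]
wrist_force: [0.2, 0.9, 5.2]
width: 0.0582
```

```bash
python3 - <<'E'
from h import *
o=manip.get_obs();print(o["time"],o["ee_pos"],o["wrist_force"],o["moment"])
s=manip.capture("scene");cv2.imwrite("pics/s6.png",cv2.resize(s[100:190,160:260],None,fx=7,fy=6.5,interpolation=cv2.INTER_CUBIC))
o=manip.get_obs();print(o["time"],o["ee_pos"],o["wrist_force"],o["moment"])
E
```

```text
13.0 [ 0.49785938 -0.33346458  0.06419642] [0.15817308 0.88217508 5.21064265] [ 0.03687336  0.14572898 -0.01112483]
13.05 [ 0.4978702  -0.33346862  0.06419858] [-1.13528623  0.21708484  5.05465876] [ 0.02408355  0.17892294 -0.00364064]
```

View pics/s6.png

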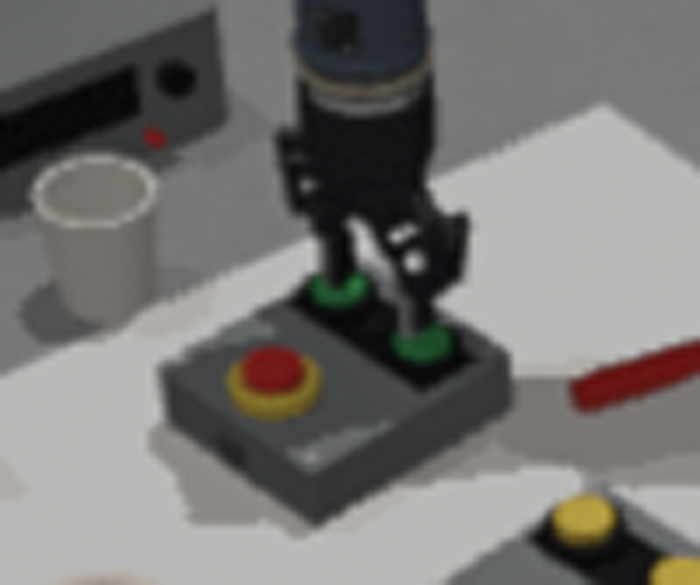

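Request:
drive_tool(targets=[[0, 0, 0.015, 0, 0, 0, 0.68], [0, 0, 0.02, 0, 0, 0, 0.68], [0, 0, 0.02, 0, 0, 0, 0.68]])

```text
time: 13.35
ee_pos: [0.4979, -0.3335, 0.0623]
eef_rot: [[0.992, 0.128, 0.0], [0.128, -0.992, -0.0], [0.0, 0.001, -1.0]]
wrist_force: [-1.4, 0.8, 7.3]
width: 0.0586
```

Request:
drive_tool(targets=[[0, 0, 0.01, 0, 0, 0, 0.68], [0, 0, 0.02, 0, 0, 0, 0.68], [0, 0, 0.02, 0, 0, 0, 0.68]])

```text
time: 13.65
ee_pos: [0.4979, -0.3335, 0.0614]
eef_rot: [[0.992, 0.128, 0.0], [0.128, -0.992, -0.001], [0.0, 0.001, -1.0]]
wrist_force: [-3.3, 1.2, 12.4]
width: 0.0582
```

Request:
drive_tool(targets=[[0, 0, 0.01, 0, 0, 0, 0.68], [0, 0, 0.01, 0, 0, 0, 0.68]])

```text
time: 13.85
ee_pos: [0.4979, -0.3335, 0.0613]
eef_rot: [[0.992, 0.128, 0.0], [0.128, -0.992, -0.001], [-0.0, 0.001, -1.0]]
wrist_force: [-5.3, 1.9, 18.2]
width: 0.0579
```

```bash
python3 - <<'E'
from h import *
s=manip.capture("scene");cv2.imwrite("pics/s7.png",cv2.resize(s[100:190,160:260],None,fx=7,fy=6.5,interpolation=cv2.INTER_CUBIC))
o=manip.get_obs();print(o["time"],o["ee_pos"],o["wrist_force"],o["moment"])
E
```

```text
13.9 [ 0.4978559  -0.33352687  0.0612804 ] [-5.69830033  2.04727623 19.21866052] [ 0.58905805  1.13703263 -0.01046689]
```

View pics/s7.png

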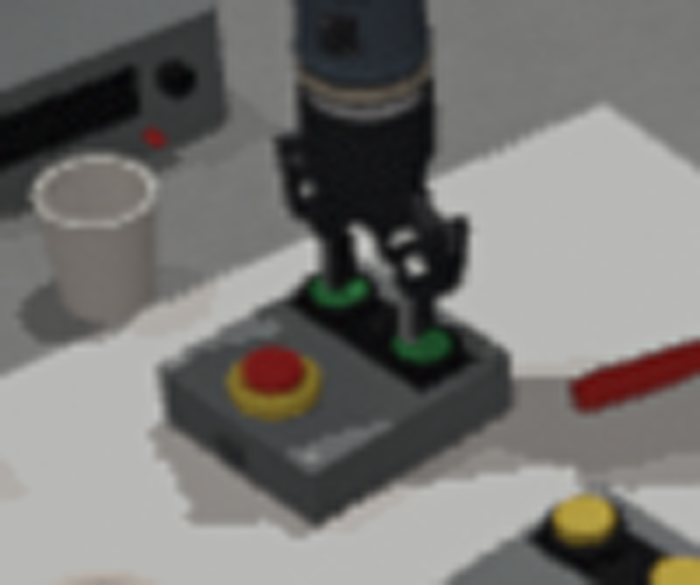

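Both caps are down and the force is well above the 8 N springs. Holding.

Request:
drive_tool(targets=[[0, 0, 0, 0, 0, 0, 0.68], [0, 0, 0, 0, 0, 0, 0.68], [0, 0, 0, 0, 0, 0, 0.68], [0, 0, 0, 0, 0, 0, 0.68], [0, 0, 0, 0, 0, 0, 0.68], [0, 0, 0, 0, 0, 0, 0.68]])

```text
time: 14.5
ee_pos: [0.4979, -0.3335, 0.0613]
eef_rot: [[0.992, 0.128, 0.0], [0.128, -0.992, -0.001], [0.0, 0.001, -1.0]]
wrist_force: [-4.9, 2.8, 17.9]
width: 0.0583
```

Stable at 18 N.

Request:
drive_tool(targets=[[0, 0, 0, 0, 0, 0, 0.68], [0, 0, 0, 0, 0, 0, 0.68], [0, 0, 0, 0, 0, 0, 0.68], [0, 0, 0, 0, 0, 0, 0.68], [0, 0, 0, 0, 0, 0, 0.68], [0, 0, 0, 0, 0, 0, 0.68], [0, 0, 0, 0, 0, 0, 0.68], [0, 0, 0, 0, 0, 0, 0.68]])

```text
time: 15.3
ee_pos: [0.4979, -0.3335, 0.0613]
eef_rot: [[0.992, 0.128, 0.0], [0.128, -0.992, -0.001], [0.0, 0.001, -1.0]]
wrist_force: [-4.1, 2.8, 18.3]
width: 0.0582
```

Request:
drive_tool(targets=[[0, 0, 0, 0, 0, 0, 0.68], [0, 0, 0, 0, 0, 0, 0.68], [0, 0, 0, 0, 0, 0, 0.68], [0, 0, 0, 0, 0, 0, 0.68], [0, 0, 0, 0, 0, 0, 0.68], [0, 0, 0, 0, 0, 0, 0.68], [0, 0, 0, 0, 0, 0, 0.68], [0, 0, 0, 0, 0, 0, 0.68]])

```text
time: 16.1
ee_pos: [0.4979, -0.3335, 0.0613]
eef_rot: [[0.992, 0.128, 0.0], [0.128, -0.992, -0.001], [0.0, 0.001, -1.0]]
wrist_force: [-6.8, 2.7, 19.2]
width: 0.0581
```

Request:
drive_tool(targets=[[0, 0, 0, 0, 0, 0, 0.68], [0, 0, 0, 0, 0, 0, 0.68], [0, 0, 0, 0, 0, 0, 0.68], [0, 0, 0, 0, 0, 0, 0.68], [0, 0, 0, 0, 0, 0, 0.68], [0, 0, 0, 0, 0, 0, 0.68], [0, 0, 0, 0, 0, 0, 0.68], [0, 0, 0, 0, 0, 0, 0.68]])

```text
time: 16.9
ee_pos: [0.4979, -0.3335, 0.0613]
eef_rot: [[0.992, 0.128, 0.0], [0.128, -0.992, -0.001], [0.0, 0.001, -1.0]]
wrist_force: [-4.6, 3.0, 17.7]
width: 0.0581
```

```bash
python3 - <<'E'
from h import *
o=manip.get_obs();print(o["time"],o["ee_pos"],o["wrist_force"],o["moment"])
E
```

```text
16.9 [ 0.49788586 -0.33349443  0.06125779] [-4.58045524  2.96526964 17.66148551] [0.6710551  1.1134906  0.00811838]
```

Request:
drive_tool(targets=[[0, 0, -0.03, 0, 0, 0, 0.68], [0, 0, -0.06, 0, 0, 0, 0.68], [0, 0, -0.1, 0, 0, 0, 0.68], [0, 0, -0.15, 0, 0, 0, 0.68], [0, 0, -0.3, 0, 0, 0, 0.68], [0, 0, -0.6, 0, 0, 0, 0.68], [0, 0, -1, 0, 0, 0, 0.68], [0, 0, -1, 0, 0, 0, 0.68]])

```text
time: 17.7
ee_pos: [0.5011, -0.3347, 0.1651]
eef_rot: [[0.992, 0.128, 0.009], [0.128, -0.992, -0.006], [0.009, 0.007, -1.0]]
wrist_force: [0.2, -0.3, -0.1]
width: 0.0582
```

Request:
drive_tool(targets=[[-0.1, 0.4, -0.3, 0, 0, 0, 0.68], [-0.3, 0.8, -0.5, 0, 0, 0, 0.68], [-0.4, 1, -0.5, 0, 0, 0, 0.68], [-0.4, 1, -0.5, 0, 0, 0, 0.68], [-0.4, 1, -0.5, 0, 0, 0, 0.68]])

```text
time: 18.2
ee_pos: [0.4704, -0.4373, 0.2085]
eef_rot: [[0.992, 0.127, -0.0], [0.127, -0.992, 0.001], [-0.0, -0.001, -1.0]]
wrist_force: [-0.4, 1.2, -0.4]
width: 0.0578
```

```bash
python3 - <<'E'
from h import *
s=manip.capture("scene");cv2.imwrite("pics/s8.png",cv2.resize(s,None,fx=1.5,fy=1.5))
t=manip.capture("top");cv2.imwrite("pics/t8.png",cv2.resize(t,None,fx=1.5,fy=1.5))
o=manip.get_obs();print(o["time"],o["ee_pos"],o["wrist_force"])
E
```

```text
18.3 [ 0.47143934 -0.43562339  0.20847617] [0.57466654 0.45039669 0.50391188]
```

View pics/s8.png

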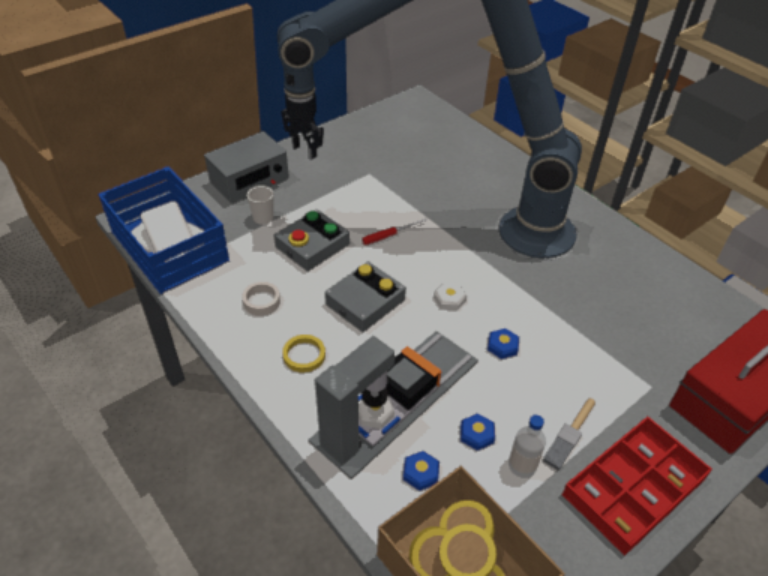

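View pics/t8.png

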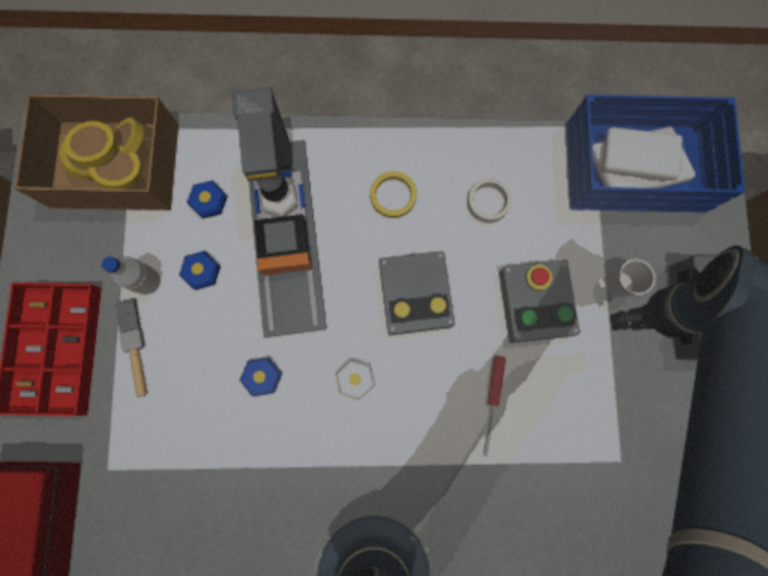

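Both views show the shuttle home with the cover in its nest, the green buttons up, nothing else moved and the arm clear of everything.

Request:
drive_tool(targets=[[0, 0, 0, 0, 0, 0, 0.68], [0, 0, 0, 0, 0, 0, 0.68]])

```text
time: 18.5
ee_pos: [0.4713, -0.4364, 0.2087]
eef_rot: [[0.992, 0.13, -0.0], [0.13, -0.992, 0.0], [-0.0, -0.0, -1.0]]
wrist_force: [0.2, -0.9, 0.5]
width: 0.0582
```

```bash
python3 -c "
from plant import manip
print(manip.close_job())"
```

```text
the job is handed in; nothing more can be done
None
```

I pushed the shuttle home by its orange face, pressed both green buttons together and released them. I handed the job in at 18.5 s; it gave no verdict.

- **Shuttle:** I pushed with shut fingers until they stopped at x = 0.574, where I expected the stop, with about 20 N horizontally. In the top picture the orange band moved about 107 mm. That is a little short of 110 mm, which I put down to more of the front face being in view at home.
- **Green buttons:** I held them for just over 3 s at about 18 N, against about 8 N for both springs. The travel levelled off about 6 mm below first contact. I did not read the two buttons separately. The wrist moment suggested a split of roughly 12 N and 7 N, enough to bottom both.
- **Last pictures:** The cover lies flat in the nest under the ram, as far as the ram lets it be seen. The green, red and yellow buttons look up, and the other things look unmoved by eye. The arm is clear, with about zero wrist force.

No check failed. The two cameras differed by about 6 mm on the button positions before I corrected for the visible cap sides.

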